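# Seat the hole-pricking guide plate on its jig pin

### The job

Pick up the aluminium guide plate by its wooden grip, bring it onto the plywood jig board and feel along the slot, pressing only lightly and letting it down slowly, until its locating hole drops over the steel pin and the plate lies flush on the board. Then swing the plate about the pin until its long edge rests against the steel stop post, and let go. Leave the other things on the table where they are.

Things in the scene. Friction and masses are not known exactly. Their poses are not given: they have to be found in the camera images.
- jig_board: Fixed plywood board 240 x 160 mm, 18 mm thick, on the table. Origin: centre of its underside; x along its 240 mm side (roughly away from the robot), y across, z up. A steel pin, 9 mm thick and 9 mm tall above the board's top, bevelled at its rim, is clamped in a dark slot along board x. More than 45 N between plate and board, pin or post damages the jig.
- slot_mid (a point): Middle of the slot, on the board's top, at board (-55, 0, 18) mm; axes as the board's. The pin stands on the slot's centre line, but how far along it is not measured: anywhere up to 18 mm from here either way along board x. It stays put under light loads.
- stop_post (a point): Foot, on the board's top, of the fixed steel stop post, 12 mm in diameter, 16 mm tall, at board (35, 36, 18) mm: left of the slot's line when looking along board x. The finished plate's x points along board x within about 0.05 rad with its +y long edge against the post; swing it anticlockwise seen from above.
- guide_plate: Loose aluminium plate 150 x 60 x 6 mm, about 220 g, flat on the table. Origin: centre of its underside, x along its 150 mm side, y across, z up. A wooden grip rib stands on its middle: 44 mm long in x, 14 mm wide in y, from 6 to 42 mm above the underside, centred on the origin. Small dots along its -y edge are only marks.
- plate_hole (a point): Centre, on the plate's underside, of its one through hole, 11 mm in diameter, at plate (-40, 0, 0) mm.
- packet: Loose bystander: flat white packet 85 x 135 x 17 mm. Origin: centre of its underside.
- thread_spool: Loose bystander: standing wooden thread spool, 31 mm wide, 40 mm tall. Origin: centre of its underside.
- bone_folder: Loose bystander: flat bone folder 22 x 155 x 4 mm. Origin: centre of its underside.
- eraser: Loose bystander: eraser 23 x 40 x 13 mm. Origin: centre of its underside.

How it is judged:
At the end, for the whole second after the job is handed in: Plate flush on the board (underside within 2 mm of its top at centre and hole, tilt under 0.03 rad), its hole over the pin (within 19.7 mm of slot_mid, possible only over the pin), its +y long edge at the stop post (gap under 2.5 mm), at rest (z of plate_hole in the frame of slot_mid between -0.002 and 0.002 m and z of guide_plate in the frame of slot_mid below 0.002 m and angle between guide_plate's own z axis and vertical below 0.03 rad and horizontal distance between plate_hole and slot_mid below 0.0197 m and x of stop_post in the frame of guide_plate above 0.02 m and y of stop_post in the frame of guide_plate between 0.033 and 0.0385 m and linear speed of guide_plate below 0.01 m/s); the robot touches nothing.
It fails at once if the guide plate is pressed on the board, pin or stop post with more than 45 N (contact force between guide_plate and jig_board above 45 N).
It fails at once if a bystander is moved by more than 30 mm (distance of any of packet, thread_spool, bone_folder, eraser from where it was at the start of the episode above 0.03 m).
It also fails if it takes over 72 s, if anything falls off the work surface, if the arm or the gripper's body presses on something with over 40 N, if the wrist force passes 120 N, or if a joint passes its speed limit or range.

### The arm

A 7-joint arm with a two-finger parallel gripper is mounted at the origin on a cart in front of the work surface, level with it; the furniture and walls round the work are solid. World frame = base frame: x ahead of the robot, y to its left, z up, the work surface at z = 0. Lengths are in m, angles in rad, forces in N, time in s.
With the tool pointing down it reaches from about 0.425 to 0.95 m from the base axis. Payload 4.7 kg.
Tool frame: the origin (TCP) lies between the finger pads; the fingertips stand 25 mm ahead of it and the grasp point (between the pads) lies 6 mm ahead of it; z points along the fingers, y is the line along which they close (so a half turn about z gives the same grasp; the last joint's range is limited). The gripper opens to 85 mm and grips with 20 to 120 N. Pads are 22 mm wide; open, the fingers measure 114 mm over their backs; the gripper's body (76 mm by 85 mm) begins 54 mm behind the grasp point. The pads swing forward as they close: fully open they stand 13 mm farther back than shut.
Start: joints at [-1.315, 0.469, -0.049, 1.532, 0.024, 1.141, -0.082], TCP at [0.19, 0.648, 0.221] pointing down, gripper open.
Joint ranges: [-2.59, 2.59], [-0.33, 1.99], [-1.39, 1.29], [0.1, 2.45], [-1.04, 4.18], [0.21, 1.99], [-2.66, 2.66]. Speed limits (rad/s): [2.57, 2.57, 3.14, 3.14, 3.14, 3.14, 3.14].

### API

Orientations are given as a 3x3 rotation matrix whose columns are the frame's x, y, z axes.
In Python, from rig import * gives the robot as it stands. Calls block until the motion is done:
- movep(position, orientation): joint-space move of the TCP to a pose.
- move_l(position, attitude=None, feed=0.15, until_force=None): straight line of the TCP; attitude=None keeps the orientation; feed is the mean speed in m/s. With until_force (N) it stops when the force on the tool has changed by that much, and returns True; else False.
- move_joints(angles): joint-space move.
- command_gripper(opening, newtons=None): finger opening in m; newtons is the grip in N (None keeps the last); returns when the fingers have stopped.
- sleep(seconds).
- inverse_kinematics(position, orientation): joint angles nearest the present ones, or None.
- sense(): the state.
- camera(name): name is "scene" or "top" or "wrist"; returns (picture, depth): 400x640x3 uint8, red, green, blue; 400x640 float32, m along the optical axis (not along the pixel's ray), 0 where there is no reading.
- camera_params(name): a dict with "K" (3x3 intrinsics, pixels), "position" and "rotation" of the camera in the world; the wrist camera has in their place "tool_from_camera" (4x4, takes a point from camera to tool coordinates, whose origin is the TCP and whose axes are the flange's). Camera axes: x right, y down, z forward; pixel columns grow to the right and rows downward; lengths in m; the calibration is good to about 2 mm. The wrist camera is an equidistant fisheye: a pixel r from the principal point sees the ray r / f radians off the axis. A picture is of the moment at which its call begins: read the wrist's pose just before it. camera_params takes no time and is no camera call.
A pose or a line that the arm cannot do raises Unreachable and nothing moves.
- finish_job(): hands the job in; it is judged then, once.
The state is a dict: "time_s": time; "joint_pos": joint angles; "qd": joint speeds; "joint_efforts": joint torques, N m; "position": TCP position; "tcp_rot": TCP orientation; "wrist_force": force on the tool from outside, world axes, zero at the start; "ft_torque": the same for the moment, N m; "finger_gap": finger opening in m; "gripper_force": force on a finger pad.
Only numpy, scipy, OpenCV 4.12 (cv2) and the standard library are available. Lean on these libraries where they do the work, as an engineer would, in place of code of your own. Each camera call takes 0.05 s, during which the arm holds its last target. There are 200 camera calls.

## Working session

There is one attempt and no reset: what is moved stays moved. The work goes in short steps, each a Python script; the robot and the scene stay as the last script left them, time stands still between calls to the robot, and variables do not carry over. Pictures are saved under pics/ and viewed, at most 12 in all, crops included, and the job is handed in when it is done.

```bash
mkdir -p pics; ls; python3 - <<'E'
from rig import *
import cv2,numpy as np
for n in ["top","scene"]:
    p,d=camera(n); cv2.imwrite(f"pics/{n}0.png",p[:,:,::-1]); np.save(f"pics/{n}0.npy",d)
    c=camera_params(n); print(n,c)
print(camera_params("wrist")); s=sense(); print(s["time_s"],s["position"],s["tcp_rot"])
E
```

```text
pics
top {'K': array([[367.43624425,   0.        , 314.1888342 ],
       [  0.        , 367.43624425, 199.07584842],
       [  0.        ,   0.        ,   1.        ]]), 'position': array([ 0.51978306, -0.02403414,  1.05667416]), 'rotation': array([[ 0.00343494, -0.99618833,  0.08716086],
       [-0.99983283, -0.00185601,  0.01818979],
       [-0.01795868, -0.08720877, -0.99602817]])}
scene {'K': array([[399.89622963,   0.        , 323.98668339],
       [  0.        , 399.89622963, 189.55854936],
       [  0.        ,   0.        ,   1.        ]]), 'position': array([0.12004971, 0.5537158 , 0.46658282]), 'rotation': array([[-0.75674573, -0.30979839,  0.57563952],
       [-0.65370052,  0.35404909, -0.6688235 ],
       [ 0.00339579, -0.88242518, -0.47044051]])}
{'K': array([[309.70691629,   0.        , 315.19291119],
       [  0.        , 309.70691629, 201.97134077],
       [  0.        ,   0.        ,   1.        ]]), 'tool_from_camera': array([[-1.73181762e-04, -9.62021482e-01, -2.72973695e-01,
         6.93382175e-02],
       [ 9.99999928e-01, -2.58947441e-04,  2.78163252e-04,
        -4.68349369e-04],
       [-3.38284864e-04, -2.72973628e-01,  9.62021457e-01,
        -1.52892068e-01],
       [ 0.00000000e+00,  0.00000000e+00,  0.00000000e+00,
         1.00000000e+00]])}
0.1 [0.18949177 0.64727694 0.21976989] [[-9.59720195e-01  2.80957183e-01 -4.56202076e-04]
 [ 2.80957551e-01  9.59718683e-01 -1.70403715e-03]
 [-4.09358230e-05 -1.76357229e-03 -9.99998444e-01]]
```

View pics/top0.png

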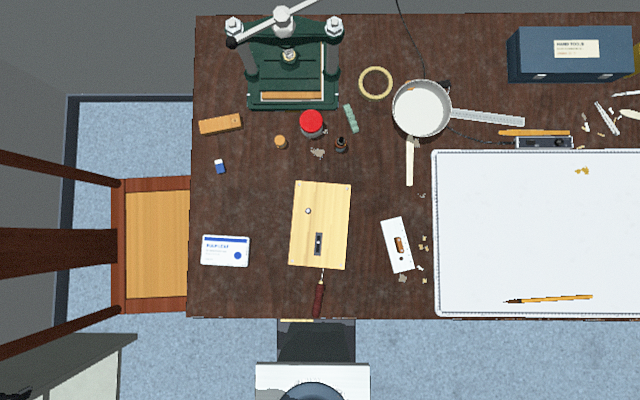

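The top view shows the board at about (320,225), with the post at (308,211) and the slot at (318,243). The plate is at (397,244), with its hole near (405,258). I'll get coarse poses by segmenting these.

```bash
cat > h.py <<'E'
from rig import *
import cv2, numpy as np
from scipy.spatial.transform import Rotation as Rn
def ray_plane(name,uv,z,st=None):
    c=camera_params(name);K=c["K"];uv=np.atleast_2d(uv).astype(float)
    d=np.c_[(uv[:,0]-K[0,2])/K[0,0],(uv[:,1]-K[1,2])/K[1,1]]
    if name=="wrist":
        th=np.hypot(*d.T);s=np.where(th>1e-9,np.sin(th)/np.maximum(th,1e-9),1)
        v=np.c_[d*s[:,None],np.cos(th)];T=c["tool_from_camera"]
        R=st["tcp_rot"]@T[:3,:3];p=st["position"]+st["tcp_rot"]@T[:3,3]
    else: v=np.c_[d,np.ones(len(d))];R=c["rotation"];p=c["position"]
    v=v@R.T
    return p+v*((z-p[2])/v[:,2])[:,None]
def proj_wrist(P,st):
    c=camera_params("wrist");K=c["K"];T=c["tool_from_camera"]
    R=st["tcp_rot"]@T[:3,:3];p=st["position"]+st["tcp_rot"]@T[:3,3]
    v=(np.atleast_2d(P)-p)@R;r=np.hypot(v[:,0],v[:,1]);th=np.arctan2(r,v[:,2])
    k=K[0,0]*th/np.maximum(r,1e-9)
    return np.c_[v[:,0]*k+K[0,2],v[:,1]*k+K[1,2]]
def down(yaw):  # tool z down, tool x at world angle yaw
    c,s=np.cos(yaw),np.sin(yaw); return np.array([[c,s,0],[s,-c,0],[0,0,-1.]])
def rect(mask,seed,name,z,st=None):
    n,l=cv2.connectedComponents(mask.astype(np.uint8)); m=l==l[seed[1],seed[0]]
    cs,_=cv2.findContours(m.astype(np.uint8),cv2.RETR_EXTERNAL,cv2.CHAIN_APPROX_NONE)
    q=cv2.convexHull(max(cs,key=len))[:,0]
    P=ray_plane(name,q,z,st)[:,:2]
    r=cv2.minAreaRect((P*1000).astype(np.float32)); 
    (cx,cy),(a,b),an=r
    if a<b: a,b,an=b,a,an+90
    an=(an+90)%180-90
    return np.array([cx,cy])/1000,(a,b),np.radians(an)
E
python3 - <<'E'
from h import *
p=cv2.imread("pics/top0.png")
hsv=cv2.cvtColor(p,cv2.COLOR_BGR2HSV)
for s in [(300,240),(392,227)]: print(hsv[s[1],s[0]])
H,S,V=[hsv[...,i].astype(int) for i in range(3)]
print(rect((V>150)&(S>40)&(H>10)&(H<35),(300,240),"top",.018))
print(rect((V>150)&(S<60),(392,227),"top",.006))
print(ray_plane("top",[[405,258],[397,243]],.006),ray_plane("top",[[318,243],[308,211]],.018))
cv2.imwrite("pics/c1.png",cv2.resize(p[170:290,270:430],None,fx=5,fy=5,interpolation=cv2.INTER_CUBIC))
E
```

```text
[ 22  85 243]
[ 99   7 250]
(array([ 0.54033032, -0.01952499]), (240.3804168701172, 160.4636688232422), np.float64(-0.08331632891285645))
(array([ 0.48408023, -0.23978427]), (151.27566528320312, 62.24692916870117), np.float64(0.24725856153683043))
[[ 0.44547674 -0.26143315  0.006     ]
 [ 0.48739303 -0.23964834  0.006     ]] [[ 0.48687811 -0.01619503  0.018     ]
 [ 0.57675809  0.01234086  0.018     ]]
```

View pics/c1.png

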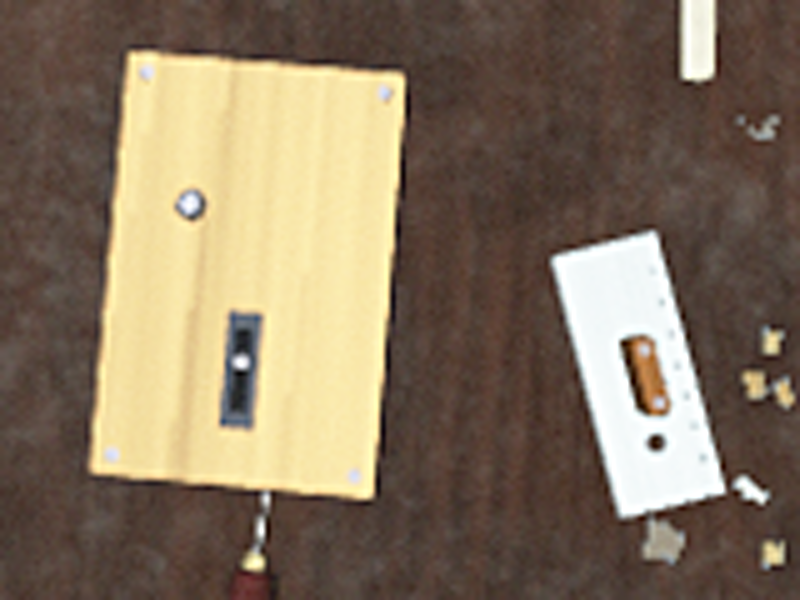

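```bash
python3 - <<'E'
from h import *
b=np.array([.5403,-.0195]);by=-.0833
for off in (0,np.pi):
    print(off,inverse_kinematics([.484,-.24,.15],down(.247+off)),inverse_kinematics([.53,-.02,.06],down(by+off)),inverse_kinematics([.53,-.02,.06],down(by-.3+off)))
movep([.53,-.01,.2],down(by+np.pi)); s1=sense(); p1,_=camera("wrist")
movep([.484,-.24,.18],down(.247+np.pi)); s2=sense(); p2,_=camera("wrist")
for i,(s,p) in enumerate([(s1,p1),(s2,p2)]):
    cv2.imwrite(f"pics/w{i}.png",p[:,:,::-1]); np.savez(f"pics/w{i}.npz",position=s["position"],tcp_rot=s["tcp_rot"])
    print(s["time_s"],s["position"],s["wrist_force"])
cv2.imwrite("pics/w01.png",np.vstack([p1,p2])[:,:,::-1][::1].copy()[:, :])
im=np.hstack([p1[:,120:520],p2[:,120:520]])[:,:,::-1]; cv2.imwrite("pics/wc.png",im)
E
```

```text
0 [-0.27238241  0.42562901  0.85362094  1.96612173 -0.39999832  0.92579973
 -0.54017017] [-0.70420151  0.59853668  0.89747766  2.05900706 -0.6623045   0.79846162
 -1.05701164] [-0.82069021  0.7198637   1.10915267  2.06388235 -0.84544151  0.90893875
 -1.18236844]
3.141592653589793 [ 0.72613994  0.36101034 -0.42805491  1.91149797  0.18712448  0.90779046
  2.02447983] [-0.32611108  0.4563893   0.3624449   2.03977971 -0.24901695  0.68675943
  1.68363951] [-0.35860366  0.46184013  0.40494862  2.04158948 -0.27931997  0.69027103
  1.41295118]
2.7167 [ 0.53019848 -0.00894981  0.19994763] [0.41243696 0.78452791 0.01185558]
3.7 [ 0.4847934  -0.2386074   0.17993256] [-0.79763423  0.50555492  0.18557891]
```

View pics/wc.png

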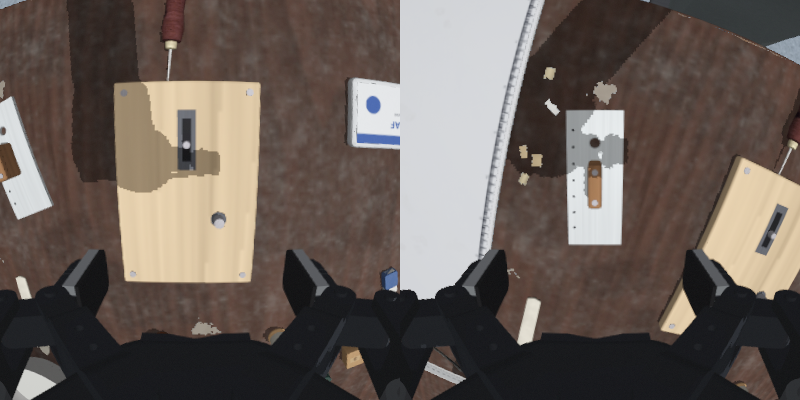

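Left half of the picture: board corners at (114,83), (260,82), (251,282) and (125,282); pin at (186,145); slot from (178,110) to (196,171); post at (219,215). Right half: plate corners at (567,111), (623,111), (622,244) and (569,244); hole at (595,142).

```bash
python3 - <<'E'
from h import *
s1=dict(np.load("pics/w0.npz"));s2=dict(np.load("pics/w1.npz"))
def loc(P,c,y): 
    d=P[:,:2]-c; C,S=np.cos(y),np.sin(y); return np.c_[d@[C,S],d@[-S,C]]*1000
q=np.array([[114,83],[260,82],[251,282],[125,282],[178,110],[196,110],[178,171],[196,171]])+[120,0]
b=np.array([.5403,-.0195]);P=ray_plane("wrist",q,.018,s1)
print(loc(P,b,-.0833).round(1)); print("pin",loc(ray_plane("wrist",[[186+120,145]],.027,s1),b,-.0833),"post",loc(ray_plane("wrist",[[219+120,216]],.034,s1),b,-.0833))
q=np.array([[567,111],[623,111],[622,244],[569,244],[595,142.5]])-[280,0]
print(loc(ray_plane("wrist",q,.006,s2),np.array([.4841,-.2398]),.2473).round(1))
p=[cv2.imread("pics/w0.png")[95:245,210:400],cv2.imread("pics/w1.png")[95:255,265:365]]
a=cv2.resize(p[0][15:90,60:140],None,fx=6,fy=6,interpolation=cv2.INTER_CUBIC);c=cv2.resize(p[1],None,fx=3,fy=3,interpolation=cv2.INTER_CUBIC)
cv2.imwrite("pics/z.png",np.hstack([a,c[:450]]))
E
```

```text
[[-119.5  -78.8]
 [-119.7   79. ]
 [ 119.1   79.8]
 [ 120.1  -79.3]
 [ -87.4   -9. ]
 [ -87.3   10.2]
 [ -20.8   -9.5]
 [ -20.7   10.3]]
pin [[-50.22507222  -0.29733997]] post [[25.8221493  35.36137803]]
[[-74.3 -28.6]
 [-74.4  29.8]
 [ 74.6  31.8]
 [ 74.6 -29.3]
 [-40.8   0.6]]
```

View pics/z.png

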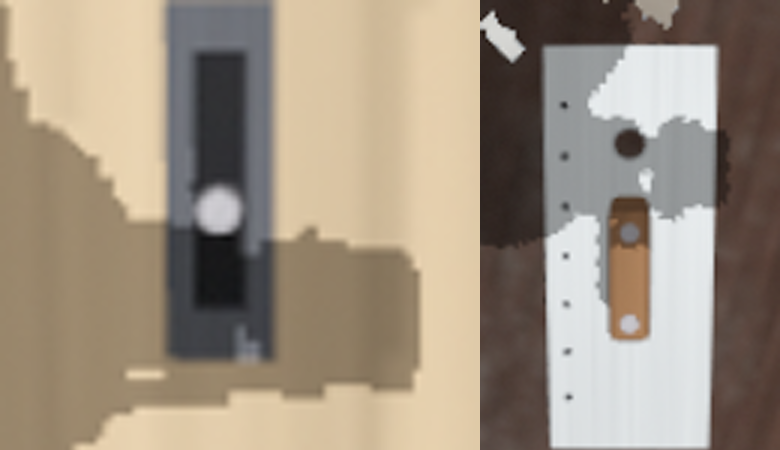

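The two cameras agree to within 1 mm: the board is at (0.5403,-0.0195), yaw -0.083, with the pin at about board x -50. Next I grasp, lift, and check the hole in the grip.

```bash
python3 - <<'E'
from h import *
y=.2473; c=np.array([.4841,-.2398])+.0005*np.array([-np.sin(y),np.cos(y)])
R=down(y+np.pi)
command_gripper(.05,60)
move_l([*c,.09],R,feed=.2); print(move_l([*c,.037],R,feed=.1,until_force=15))
command_gripper(0,70); s=sense(); print(s["finger_gap"],s["gripper_force"],s["position"],s["time_s"])
c=s["position"][:2]; np.save("c.npy",s["position"])
move_l([*c,.117],R,feed=.12); sleep(.3); s=sense(); p,_=camera("wrist")
print(s["finger_gap"],s["position"],s["wrist_force"],s["ft_torque"],s["time_s"])
np.savez("pics/w2.npz",position=s["position"],tcp_rot=s["tcp_rot"]); cv2.imwrite("pics/w2.png",p[:,:,::-1])
T=R; tip=s["position"]+np.array([0,0,-.037])+.006*np.array([0,0,1]) # plate top surface est
ex=np.array([np.cos(y),np.sin(y),0]);ey=np.array([-np.sin(y),np.cos(y),0])
print(proj_wrist([tip-.04*ex,tip-.075*ex+.03*ey,tip-.075*ex-.03*ey],s))
cv2.imwrite("pics/w2c.png",cv2.resize(p[60:310,215:415,::-1],None,fx=2.4,fy=2.4))
E
```

```text
False
-0.0003137374816170694 0.0 [ 0.48402961 -0.23929748  0.03708771] 6.0083
-0.0001321936104052351 [ 0.4836952  -0.23920856  0.11642924] [ 0.01336864  0.86558801 -0.15221808] [ 0.00853718 -0.00569185 -0.01752176] 7.125
[[315.56400529 165.6707101 ]
 [366.37285694 108.00055129]
 [264.72207727 108.00204045]]
```

View pics/w2c.png

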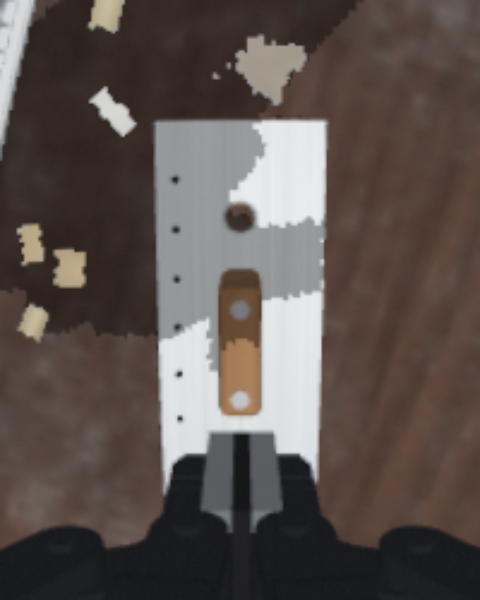

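The gripper closed on nothing: the rib is at crop (240,342), while the fingers show at (240,470). I'll re-measure where the plate is now.

```bash
python3 - <<'E'
from h import *
s=dict(np.load("pics/w2.npz")); print(s["tcp_rot"])
q=np.array([[155,120],[326,120],[240,217]])/2.4+[215,60]
print(ray_plane("wrist",q,.006,s)); print(ray_plane("wrist",np.array([[240,270],[240,385]])/2.4+[215,60],.042,s))
tip=s["position"]+s["tcp_rot"]@[0,0,.025]; print("tip proj",proj_wrist([tip,s["position"]],s), "crop",(proj_wrist([tip],s)-[215,60])*2.4)
p,d=camera("top"); hsv=cv2.cvtColor(p,cv2.COLOR_RGB2HSV)
cv2.imwrite("pics/t2.png",cv2.resize(p[180:300,330:470,::-1],None,fx=5,fy=5))
w,dw=camera("wrist"); print("depth hole-side plate",dw[130,300],"rib",dw[int(60+342/2.4),315],"finger",dw[int(60+460/2.4),305])
E
```

```text
[[-9.69596581e-01 -2.44706205e-01 -1.15919272e-03]
 [-2.44706600e-01  9.69597151e-01  2.10111066e-04]
 [ 1.07253448e-03  4.87385082e-04 -9.99999306e-01]]
[[ 0.41800055 -0.28691537  0.006     ]
 [ 0.40333289 -0.22875936  0.006     ]
 [ 0.44448176 -0.24949287  0.006     ]]
[[ 0.45672249 -0.24639133  0.042     ]
 [ 0.49329399 -0.23717442  0.042     ]]
tip proj [[315.59266439 231.71265339]
 [315.63433818 248.49971921]] crop [[241.42239453 412.11036815]]
depth hole-side plate 0.25745413 rib 0.23708473 finger 0.1348206
```

View pics/t2.png

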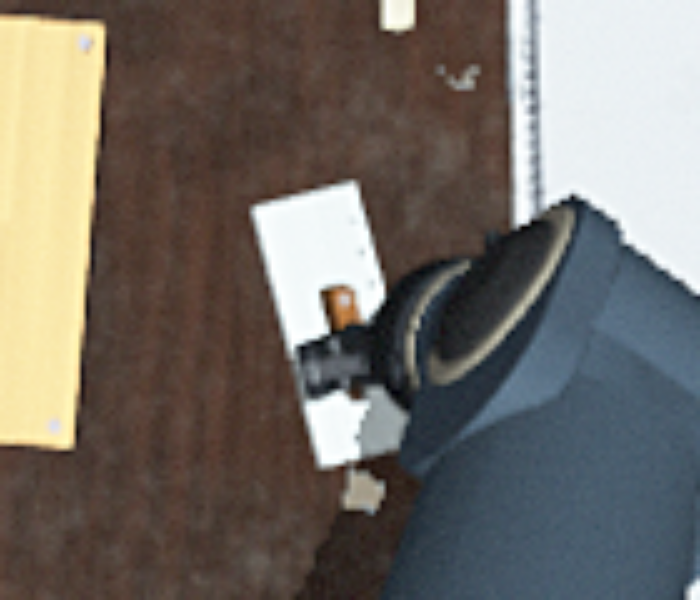

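```bash
cat >> h.py <<'E'
def deproj(name,depth,uv,st=None):
    c=camera_params(name);K=c["K"];uv=np.atleast_2d(uv).astype(int)
    z=depth[uv[:,1],uv[:,0]]
    a=ray_plane(name,uv,0.,st)
    if name=="wrist":
        T=c["tool_from_camera"];R=st["tcp_rot"]@T[:3,:3];p=st["position"]+st["tcp_rot"]@T[:3,3]
    else: R=c["rotation"];p=c["position"]
    v=a-p; return p+v*(z/(v@R[:,2]))[:,None]
E
python3 - <<'E'
from h import *
s=sense(); p,d=camera("wrist")
print(deproj("wrist",d,[[300,130],[315,200],[305,245],[305,265],[300,250],[325,245],[315,190]],s).round(4), s["position"])
p,d=camera("scene")
c=camera_params("scene")
P=np.array([s["position"]+[0,0,-.025],s["position"],[.4841,-.2398,.042],[.4453,-.2496,.006]])
v=(P-c["position"])@c["rotation"]; uv=v[:,:2]/v[:,2:]*c["K"][0,0]+[c["K"][0,2],c["K"][1,2]]; print(uv)
im=p[:,:,::-1].copy()
u,w=uv[0].astype(int); x0,y0=max(u-80,0),max(w-60,0)
im=cv2.resize(im[y0:y0+120,x0:x0+160],None,fx=5,fy=5)
for i,q in enumerate(uv): cv2.circle(im,tuple(((q-[x0,y0])*5).astype(int)),5,[(0,0,255),(0,255,0),(255,0,0),(255,0,255)][i],1)
cv2.imwrite("pics/s2.png",im)
E
```

```text
[[ 0.4309 -0.2662  0.0051]
 [ 0.4779 -0.2412  0.0412]
 [ 0.4741 -0.2469  0.1378]
 [ 0.4737 -0.2463  0.1586]
 [ 0.4785 -0.2484  0.1349]
 [ 0.4717 -0.2379  0.1383]
 [ 0.4699 -0.2432  0.0429]] [ 0.48391047 -0.23929599  0.11677294]
[[429.51662005 162.170147  ]
 [430.92648826 152.05951595]
 [426.84511393 181.44888191]
 [441.86428521 198.58939109]]
```

View pics/s2.png

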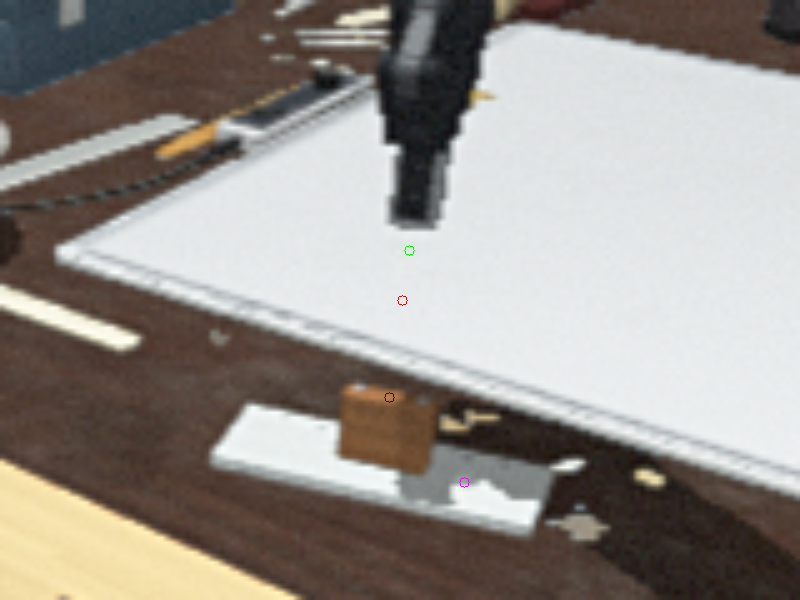

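The scene view shows the real shut fingertips at crop (415,225). That is about 12 mm above the reported TCP, not 25 mm below it. Sideways they are fine, and the wrist camera depths match the fingers. So the fingers reach about 37 mm less than stated, and I'll regrasp that much lower under a force guard.

```bash
python3 - <<'E'
from h import *
y=.2473; c=np.array([.4841,-.2398])+.0004*np.array([-np.sin(y),np.cos(y)])
R=down(y+np.pi)
command_gripper(.05,60)
move_l([*c,.04],R,feed=.15); print(move_l([*c,.0],R,feed=.05,until_force=6), sense()["position"])
command_gripper(0,70); s=sense(); print(s["finger_gap"],s["gripper_force"],s["position"],s["wrist_force"],s["time_s"])
if s["finger_gap"]>.01:
    np.save("c.npy",s["position"])
    move_l([*s["position"][:2],.08],R,feed=.12); sleep(.3); s=sense(); p,d=camera("wrist")
    print(s["finger_gap"],s["position"],s["wrist_force"],s["ft_torque"],s["time_s"])
    print(deproj("wrist",d,[[300,130],[330,130],[315,120]],s))
    np.savez("pics/w3.npz",position=s["position"],tcp_rot=s["tcp_rot"]); cv2.imwrite("pics/w3.png",p[:,:,::-1]);np.save("pics/w3d.npy",d)
    cv2.imwrite("pics/w3c.png",cv2.resize(p[60:310,215:415,::-1],None,fx=2.4,fy=2.4))
E
```

```text
False [ 4.84187322e-01 -2.39585414e-01  1.63829673e-04]
0.01301814014032846 68.76055955886841 [ 4.84309239e-01 -2.39594538e-01  4.09235530e-04] [0.06890148 0.48617939 3.4220349 ] 9.9417
0.013082972761482336 [ 0.48394453 -0.23950923  0.07943168] [ 0.22969101  0.54647495 -2.95452504] [-0.06184545 -0.02778644 -0.02935016] 11.0583
[[ 0.42464264 -0.26211394  0.08494439]
 [ 0.42115556 -0.24840702  0.08568092]
 [ 0.41833163 -0.25639416  0.08341752]]
```

View pics/w3c.png

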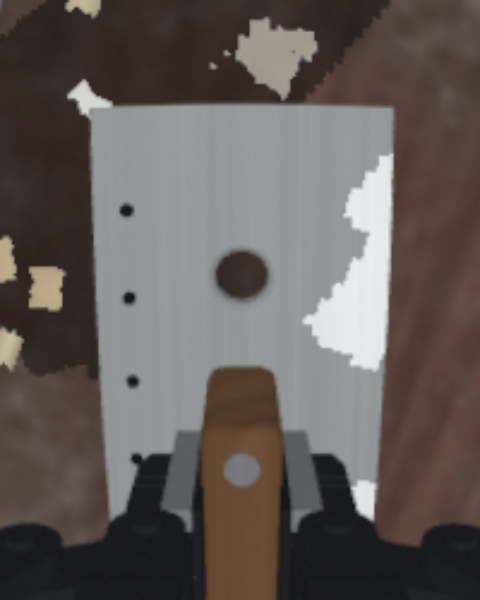

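The plate is gripped, with the gap at 13 mm and its underside at the TCP height. The hole shows at crop (242,275). Next I carry it to the pin and feel for it gently.

```bash
cat > probe.py <<'E'
from h import *
by=-.0833; b=np.array([.5403,-.0195]); bx=np.array([np.cos(by),np.sin(by)]); bn=np.array([-bx[1],bx[0]])
def Rt(rel): return down(by+rel+np.pi)
def tcp_for(hole_xy,rel,ht):  # TCP xy so that hole is at hole_xy
    return np.array(hole_xy)-(Rt(rel)@ht)[:2]
E
python3 - <<'E'
from probe import *
s=dict(np.load("pics/w3.npz"))
q=np.array([[242,275]])/2.4+[215,60]
h=ray_plane("wrist",q,s["position"][2]+.0045,s)[0]
ht=s["tcp_rot"].T@(h-s["position"]); print("hole in tool",ht); ht=np.array([ht[0],ht[1],0]); np.save("ht.npy",ht)
edge=ray_plane("wrist",np.array([[90,105],[394,105]])/2.4+[215,60],s["position"][2]+.006,s)
print("edge in tool",(edge-s["position"])@s["tcp_rot"])
rel=-.12; off0=np.array([-.0502,-.0003]); hole=b+bx*off0[0]+bn*off0[1]
t=tcp_for(hole,rel,ht)
move_l([*t,.08],Rt(rel),feed=.2); move_l([*t,.031],feed=.08); sleep(.4)
s=sense(); print(s["position"],t,s["wrist_force"],s["time_s"])
for dx,dy in [(0,0),(1.5,0),(-1.5,0),(0,1),(0,-1),(3,0),(-3,0),(1.5,1),(-1.5,-1),(1.5,-1),(-1.5,1)]:
    t=tcp_for(hole+bx*dx*1e-3+bn*dy*1e-3,rel,ht)
    z=sense()["position"][2]; move_l([*t,z],feed=.03)
    hit=move_l([*t,.0165],feed=.012,until_force=3); s=sense()
    print(dx,dy,hit,s["position"].round(4),s["wrist_force"].round(2),s["ft_torque"].round(2),round(s["time_s"],1))
    if s["position"][2]<.022: break
    move_l([*t,s["position"][2]+.002],feed=.03)
E
```

```text
hole in tool [ 4.12661247e-02  8.19684307e-05 -4.45721620e-03]
edge in tool [[ 0.07613237 -0.02989117 -0.00593685]
 [ 0.07614935  0.0300694  -0.00590533]]
[ 0.53080769 -0.02396907  0.0312598 ] [ 0.53064883 -0.02403415] [-0.07650633  0.85236367 -1.76344054] 13.5167
0 0 True [ 0.5306 -0.024   0.0184] [-0.66 -0.21  3.86] [ 0.07 -0.04  0.02] 14.8
```

It dropped on the first try, at underside z 0.0184. Now I swing it about the pin in guarded steps.

```bash
python3 - <<'E'
from probe import *
ht=np.load("ht.npy"); s=sense(); rel=-.12
hole=s["position"][:2]+(Rt(rel)@ht)[:2]; z=s["position"][2]+.0003
hit=False
while rel<.05 and not hit:
    rel+=.02 if rel<-.045 else .01
    hit=move_l([*tcp_for(hole,rel,ht),z],Rt(rel),feed=.012,until_force=5); s=sense()
    print(round(rel,3),hit,s["position"].round(4),s["wrist_force"].round(2),s["ft_torque"].round(2),round(s["time_s"],1))
sleep(.3); print(sense()["wrist_force"])
p,d=camera("wrist"); s=sense()
np.savez("pics/w4.npz",position=s["position"],tcp_rot=s["tcp_rot"]); cv2.imwrite("pics/w4.png",p[:,:,::-1])
p,_=camera("scene"); cv2.imwrite("pics/s4.png",p[:,:,::-1])
c=camera_params("scene");v=(np.r_[b+bx*.035+bn*.036,.03]-c["position"])@c["rotation"];u=(v[:2]/v[2]*c["K"][0,0]+c["K"][:2,2]).astype(int);print(u)
cv2.imwrite("pics/s4c.png",cv2.resize(p[u[1]-60:u[1]+60,u[0]-80:u[0]+80,::-1],None,fx=5,fy=5))
E
```

```text
-0.1 True [ 0.5305 -0.0233  0.0184] [-0.63  1.02  1.42] [0.07 0.03 0.04] 15.0
[0.12116576 1.44013315 2.5223419 ]
[326 214]
```

View pics/s4c.png

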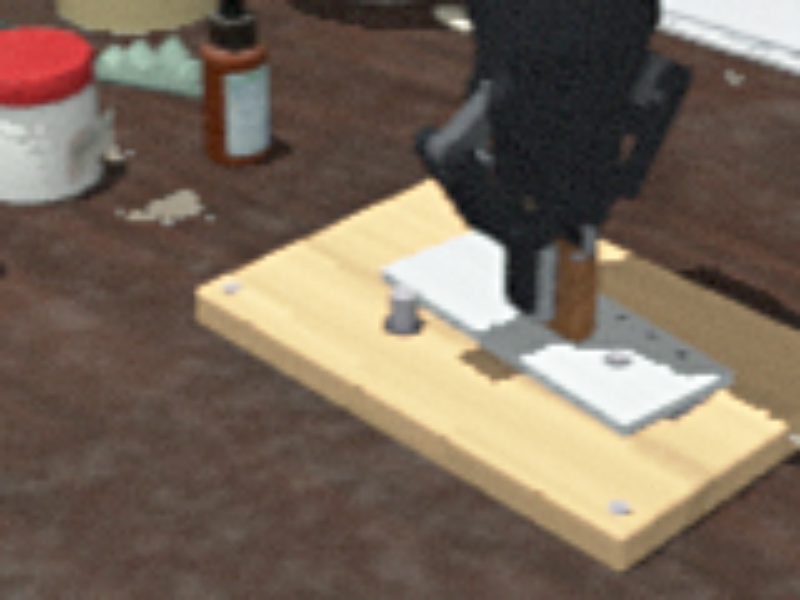

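The view shows the plate flush with the pin in the hole at (618,357). The post at (403,308) is still clear of the plate. The trigger came from starting friction, so I continue with a higher guard.

```bash
python3 - <<'E'
from probe import *
ht=np.load("ht.npy")
hole=np.array([0.5306,-.0240])+(Rt(-.12)@ht)[:2]; z=.0187
rel=-.10; hit=False; f0=None
while rel<.05:
    rel+=.02 if rel<-.035 else .008
    hit=move_l([*tcp_for(hole,rel,ht),z],Rt(rel),feed=.01,until_force=10); sleep(.1); s=sense()
    f=s["wrist_force"]
    print(round(rel,3),hit,s["position"].round(4),f.round(2),s["ft_torque"].round(2),s["finger_gap"].round(4),round(s["time_s"],1))
    if hit or (f0 is not None and np.hypot(*(f-f0)[:2])>6): break
    if rel<-.03: f0=f
p,_=camera("scene"); cv2.imwrite("pics/s5c.png",cv2.resize(p[154:274,246:406,::-1],None,fx=5,fy=5))
E
```

```text
Traceback (most recent call last):
AttributeError: 'float' object has no attribute 'round'
```

```bash
python3 - <<'E'
from probe import *
ht=np.load("ht.npy")
hole=np.array([0.5306,-.0240])+(Rt(-.12)@ht)[:2]; z=.0187
rel=-.08; hit=False; f0=None
while rel<.05:
    rel+=.02 if rel<-.035 else .008
    hit=move_l([*tcp_for(hole,rel,ht),z],Rt(rel),feed=.01,until_force=10); sleep(.1); s=sense()
    f=s["wrist_force"]
    print(round(rel,3),hit,s["position"].round(4),f.round(2),s["ft_torque"].round(2),round(float(s["time_s"]),1))
    if hit or (f0 is not None and np.hypot(*(f-f0)[:2])>6): break
    if rel<-.03: f0=f
p,_=camera("scene"); cv2.imwrite("pics/s5c.png",cv2.resize(p[154:274,246:406,::-1],None,fx=5,fy=5))
E
```

```text
-0.06 False [ 0.5308 -0.0215  0.0185] [ 0.69 -0.42 -1.42] [-0.02 -0.   -0.02] 16.1
-0.04 False [ 0.5311 -0.0207  0.0187] [ 0.01  0.53 -1.22] [ 0.   -0.02 -0.  ] 16.4
-0.02 False [ 0.5312 -0.0199  0.0187] [ 0.86  0.4  -0.5 ] [-0.02  0.06  0.01] 16.8
-0.012 False [ 0.5313 -0.0196  0.0187] [-0.43 -0.49 -1.75] [0.04 0.01 0.  ] 17.1
-0.004 False [ 0.5313 -0.0193  0.0187] [ 0.4  -0.19 -1.23] [-0.03  0.01 -0.03] 17.5
0.004 False [ 0.5313 -0.019   0.0187] [-0.98 -0.13 -1.72] [-0.06  0.01  0.02] 17.9
0.012 False [ 0.5315 -0.0191  0.0187] [ 1.15 -2.17 -1.35] [-0.56 -0.1  -0.1 ] 18.2
0.02 False [ 0.5316 -0.0192  0.0188] [ 1.47 -5.37 -2.3 ] [-1.23 -0.16 -0.22] 18.6
```

View pics/s5c.png

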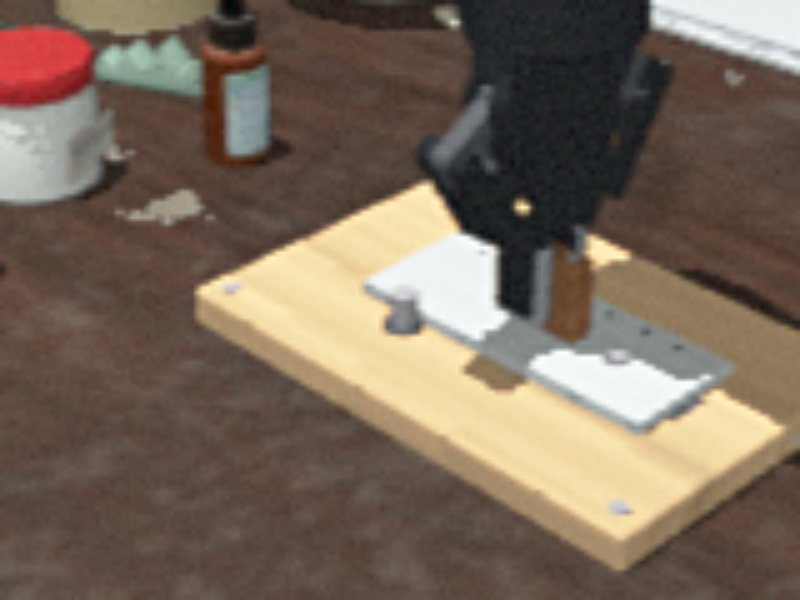

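The plate touches the post at relative yaw of about 0.01, with a reaction of about 5 N. Now I seat it, relax, release, retreat and check.

```bash
python3 - <<'E'
from probe import *
ht=np.load("ht.npy")
hole=np.array([0.5306,-.0240])+(Rt(-.12)@ht)[:2]; rel=.012
t=tcp_for(hole,rel,ht)
move_l([*t,.0187],Rt(rel),feed=.01,until_force=10)
print(move_l([*t,.0165],feed=.008,until_force=3)); s=sense(); print(s["position"],s["wrist_force"])
command_gripper(.04,20); sleep(.3)
move_l([*s["position"][:2],.12],feed=.1); sleep(.5); s=sense(); print(s["position"],s["wrist_force"],s["time_s"])
u=np.array([-.05,0]); v=b-bx*.01-.0*bn
movep([*v,.2],Rt(0)); sleep(.3); s=sense(); p,d=camera("wrist")
np.savez("pics/w6.npz",position=s["position"],tcp_rot=s["tcp_rot"]); cv2.imwrite("pics/w6.png",p[:,:,::-1]); np.save("pics/w6d.npy",d)
cv2.imwrite("pics/w6c.png",cv2.resize(p[60:300,215:415,::-1],None,fx=2.5,fy=2.5))
E
```

```text
True
[ 0.53143982 -0.01914522  0.0184029 ] [-0.32120521  1.31210697  4.92871697]
[ 0.53143833 -0.01918763  0.11992003] [0.96312212 0.36947362 0.39198509] 21.4083
```

View pics/w6c.png

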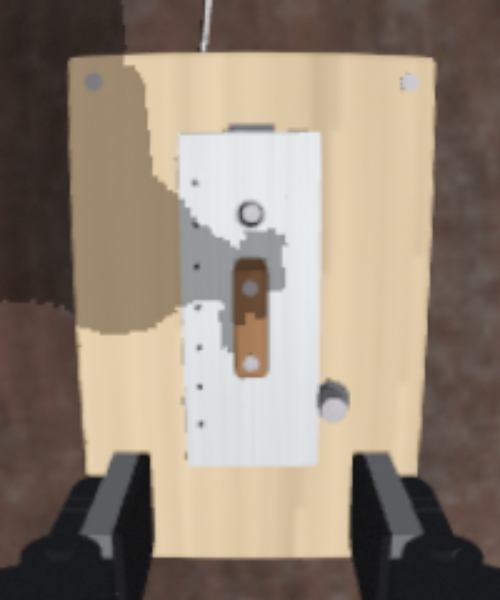

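```bash
python3 - <<'E'
from probe import *
s=dict(np.load("pics/w6.npz"));d=np.load("pics/w6d.npy")
f=lambda q:np.array(q)/2.5+[215,60]
P=ray_plane("wrist",f([[179,134],[188,465],[320,131],[317,465],[320,240],[318,390]]),.024,s)[:,:2]-b
print((np.c_[P@bx,P@bn]*1000).round(1))
W=deproj("wrist",d,f([[220,150],[300,150],[210,440],[300,440],[110,450],[380,150]]),s); print(W[:,2].round(4))
P=ray_plane("wrist",f([[334,409]]),.034,s)[:,:2]-b; print(P@bx,P@bn)
E
```

```text
[[-83.6 -30.5]
 [ 65.5 -29.4]
 [-84.8  28.6]
 [ 65.5  30.3]
 [-38.3  29.2]
 [ 28.9  29.7]]
[0.024  0.0259 0.0243 0.0241 0.018  0.0175]
[0.03437545] [0.03604911]
```

Near the post the edge sits at board y of about 29.8 mm, so the gap is about 0.2 mm. The plate top is at about z 0.024, which means it lies flush. I'm handing it in.

```bash
python3 -c "
from rig import *
print(finish_job())"
```

```text
the job is handed in; nothing more can be done
None
```

I handed the job in: the plate is flush on the board with its hole over the pin, its long edge about 0.2 mm from the stop post, and the gripper released and clear; no verdict was returned.

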